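Dust off a walnut blank at the extraction hood

ROBOT

A 7-joint arm with a two-finger parallel gripper is mounted at the origin on the work surface. World frame = base frame: x ahead of the robot, y to its left, z up, the work surface at z = 0. Lengths are in m, angles in rad, forces in N, time in s.
With the tool pointing down it reaches from about 0.4 to 0.85 m from the base axis. Payload 4.5 kg.
Tool frame: the origin (TCP) lies at the very end of the fingers, on their centre line; the grasp point (between the pads) lies 19 mm behind it; z points along the fingers, y is the line along which they close (so a half turn about z gives the same grasp; the last joint's range is limited). The gripper opens to 88 mm and grips with 3 to 60 N. Pads are 18 mm wide; open, the fingers measure 123 mm over their backs; the gripper's body (75 mm by 187 mm) begins 45 mm behind the grasp point.
Start: joints at [1.341, 0.689, -0.195, 1.565, 0.157, 0.902, -0.215], TCP at [0.163, -0.603, 0.239] pointing down, gripper open.
Joint ranges: [-3.01, 3.01], [-0.46, 2.08], [-1.47, 1.51], [0.13, 2.56], [-1, 4.14], [0.04, 2.09], [-2.66, 2.66]. Speed limits (rad/s): [2.57, 2.57, 3.14, 3.14, 3.14, 3.14, 3.14].

INTERFACE

Orientations are given as a unit quaternion [x, y, z, w].
In Python, from plant import r, optics gives the robot as it stands.
- The arm moves only by the tool servo_tool, never from a script. Its arguments are lists of equal length, an entry for each row: "translation": the shift along the tool's x, y, z in m, a list of three; "turn": the turn, a rotation vector about the tool's x, y, z in rad, a list of three. In form: {"translation": [[dx, dy, dz], ...], "turn": [[rx, ry, rz], ...]}. A call has 1 to 10 rows; each row shifts and turns the commanded pose from where the row before left it, along the tool's axes as they then stand; what a row does not reach is not made up. A row lasts 1/8 s, in which the tool goes at most 62.5 mm and 10.7 degrees, less where a joint would pass 70% of its speed; a pose out of reach is approached as far as the arm can. A call is refused whole if a number of a shift passes 0.0625 or a number of a turn 0.188, either way. A call with a gripper value outside its range is refused whole. "grip" is the opening, from 0 (shut) to 1 (fully open), set as the call begins (left out, the last holds). The fingers move at their own pace and stop on an object; "grip_force" is the grip in N (left out, the last holds). Time passes only in rows, so rows that do not move let the fingers close. It gives the time, the measured TCP pose, the force, the opening and the grip force at its end, in the units of the state.
- r.get_state(): the state, without advancing time (a new reading comes with each control period).
- optics.snapshot(name): name is "scene" or "top" or "wrist"; returns a dict with "img" (420x560x3 uint8, red, green, blue), "z_map" (420x560 float32, m along the optical axis (not along the pixel's ray), 0 where there is no reading), "mtx" (3x3 intrinsics, pixels), "R" (3x3) and "t" (3): a world point X has camera coordinates R X + t. Camera axes: x right, y down, z forward; pixel columns grow to the right and rows downward; lengths in m; the calibration is good to about 2 mm. A picture is of the moment at which its call begins.
- r.finish_job(): hands the job in; it is judged then, once.
The state is a dict: "clock": time; "q": joint angles; "qd": joint speeds; "joint_torque": joint torques, N m; "tool_pos": TCP position; "eef_rot": TCP orientation; "contact_force": force on the tool from outside, world axes, zero at the start; "moment": the same for the moment, N m; "opening": opening from 0.0 (shut) to 1.0 (fully open); "finger_force": force on a finger pad.
Only numpy, scipy, OpenCV 4.12 (cv2) and the standard library are available. Lean on these libraries where they do the work, as an engineer would, in place of code of your own. Each camera call takes 0.05 s, during which the arm holds its last target. There are 200 camera calls.

TASK

Clear the dust from the freshly routed walnut blank: roll it gently along the roller track into the bay of the extraction hood until its end rests against both rubber stops. Then take the upright wooden grip of the spring-closed blast gate, pull the gate open until its brass index arm lines up with the setting clip on the scale bar, and keep it there: finish while still holding the gate at the clip, since it shuts by itself if let go. Leave the clip where it is set, the blank home against the stops, and the other things on the bench undisturbed.

Things in the scene. Friction and masses are not known exactly. Their poses are not given: they have to be found in the camera images.
- station: extraction station, one unit bolted to the bench; place and heading differ each time. Origin at table level on the roller track's centre line, below the front of the rubber stops; y runs along the track towards hood, gate and duct; the gate's grip is on its -x side. Hood mouth: steel box 174 mm wide, 40 to 165 mm high, from y = 12 mm. Duct 100 mm thick, axis 97 mm high, runs on along +y
- track_end (a point): middle of the open end of the roller track, at roller-top height (67.5 mm above the table), 440 mm before the stops. 13 free-turning grey rollers, 25 mm thick, between guide channels with inner faces at x = +-43 mm and tops at 78 mm; along the last 110 mm before the stops thin steel wings at x = +-57 mm reach 110 mm, their bent lips 125 mm. Axes as station
- housing_top (a point): centre of the top of the gate housing (two aluminium plates, 140 mm along x, 32 mm along y), 170 mm above the table; axes as station
- bay_stop (a point): midway between the front faces of the two rubber stops (20 mm discs, 48 mm apart, 88 mm above the table); axes as station
- blank: walnut blank, 76 x 180 x 45 mm, about 0.33 kg, with a pocket 34 x 116 mm, 20 mm deep, routed in its top; lies on the rollers, length along the track. Origin at the centre of its underside; y along its length towards the hood, z up
- blank_nose (a point): centre of the blank's end face nearest the hood; it meets the stops
- blank_tail (a point): centre of the blank's other end face, where it can be pushed; 22.5 mm above its underside
- gate: moving part of the blast gate: 4 mm steel blade with its grip, index arm and spring rod, sliding out of the housing towards the station's -x; axes as station. Shut at the start; travel 105 mm. The return spring needs about 6.5 N at the start of the travel and about 13 N near its end
- gate_grip (a point): on the axis of the gate's upright round wooden grip, 22 mm thick, at the height to take it: 165 mm above the table, 21 mm below its top. Wood from 110 mm up; below it a ferrule and steel tang. Shut, its axis is 50 mm from the housing's face; the narrow part of the blade between, top 127 mm high, joins it, and the rest of the blade, top 149 mm, follows 50 mm behind
- gate_index (a point): tip of the thin brass index arm that leaves the grip's foot towards the station's +y and moves with the gate; 121 mm above the table, 68 mm from the grip's axis
- clip_mark (a point): tip of the tooth of the setting clip, a 20 mm dark steel block with a brass thumb screw (top 138 mm high) clamped on the aluminium scale bar, which runs along the station's x, 75 mm to the +y side of the blade, top 118 mm high. The gate is at its setting when gate_index and clip_mark have the same x in the station's frame, after 30 to 85 mm of pull. Axes as station
- sanding_block: blue and black sanding block 55 x 90 x 45 mm, loose; leave alone
- chisel: carving chisel 250 mm long with a 28 mm turned handle, lying; leave alone
- mallet: wooden mallet, head 70 x 110 x 60 mm, lying; leave alone
- square: try square, stock 100 mm, blade 150 mm, lying; leave alone
- wax_jar: jar of wax, 68 mm in diameter, 55 mm high; leave alone
- oil_bottle: amber bottle, 60 mm in diameter, 130 mm high; leave alone
- offcut: walnut offcut 50 x 120 x 30 mm, lying; leave alone

How it is judged:
On the way, in this order (a step that is already met when the one before it is completed fails the run):
1. the blank lies on the rollers with its end against the rubber stops, at rest (y of blank_nose in the frame of bay_stop above -0.006 m and z of blank in the frame of station above 0.06 m and angle between blank's own z axis and vertical below 0.06 rad and linear speed of blank below 0.02 m/s), for 0.2 s.
2. the gate is pulled open to the setting clip and held steady there by its grip (x of gate_index in the frame of clip_mark between -0.006 and 0.006 m and contact force between the fingers and gate above 4 N and linear speed of gate below 0.02 m/s), for 0.3 s.
At the end, for the whole second after the job is handed in: The gripper's fingers still hold the gate (over 4 N on it), steady, with its index arm within 6 mm of the setting clip along the scale; the blank lies flat on the rollers at rest, its end within 6 mm of the rubber stops (all of step 1 and all of step 2); the arm keeps its last pose, push and grip.
It fails at once if the blank is rammed along faster than 0.5 m/s (linear speed of blank above 0.5 m/s).
It fails at once if the setting clip is shifted by more than 5 mm (distance of clip_mark from where it was at the start of the episode above 0.005 m).
It fails at once if another thing on the bench is moved by more than 30 mm (distance of any of sanding_block, chisel, mallet, square, wax_jar, oil_bottle, offcut from where it was at the start of the episode above 0.03 m).
It also fails if it takes over 56 s, if anything falls off the work surface, if the arm or the gripper's body presses on something with over 40 N, if the wrist force passes 120 N, or if a joint passes its speed limit or range.

## Working session

There is one attempt and no reset: what is moved stays moved. The work goes in short steps, Python scripts to look and compute and a tool call to move; the robot and the scene stay as the last step left them, time stands still between calls to the robot, and variables do not carry over. Pictures are saved under pics/ and viewed, at most 10 in all, crops included, and the job is handed in when it is done.

Besides the shell and the picture viewer there is one more tool, called after "Request:" by a JSON object that holds its "method" and its "body". servo_tool: Moves the arm, as the interface text tells. Its arguments: {"type":"object","properties":{"translation":{"type":"array"},"turn":{"type":"array"},"grip":{"type":"number"},"grip_force":{"type":"number"}},"required":["translation","turn"]}

```bash
ls; mkdir -p pics
python3 - <<'E'
from plant import r, optics
import cv2,numpy as np,pickle
s=r.get_state();print(s)
for n in ["scene","top"]:
    d=optics.snapshot(n);pickle.dump(d,open(n+'.pkl','wb'))
    cv2.imwrite(f'pics/{n}0.png',d['img'][:,:,::-1]);print(n,d['mtx'],d['R'],d['t'],-d['R'].T@d['t'])
E
```

```text
pics
{'clock': 0.0, 'q': array([ 1.34082528,  0.6899591 , -0.19450194,  1.5663667 ,  0.15732018,
        0.90251257, -0.21508656]), 'qd': array([ 0.00090098,  0.00083758, -0.00219251, -0.00093126, -0.00040262,
        0.00115316,  0.00076613]), 'joint_torque': array([-4.52951062e-04, -5.27564120e+01, -1.26726441e+00, -1.53428417e+01,
       -5.27399895e-02,  6.49827954e-03,  1.85803915e-04]), 'tool_pos': array([ 0.16272186, -0.60277511,  0.23791923]), 'eef_rot': array([ 9.91308448e-01,  1.31554942e-01, -2.02364983e-04, -9.03907193e-04]), 'contact_force': array([0.2201265 , 0.40372734, 0.11786627]), 'moment': array([ 0.03021242, -0.0476255 ,  0.02582205]), 'finger_force': 0.0, 'opening': 0.99447087419842}
scene [[417.53228146   0.         285.66346253]
 [  0.         417.53228146 207.34509106]
 [  0.           0.           1.        ]] [[ 0.69797942  0.71587972  0.01846467]
 [ 0.44655462 -0.41494197 -0.7927245 ]
 [-0.55983363  0.56155088 -0.60930035]] [-0.4677154  -0.11312649  1.55135628] [ 1.2454743  -0.58327844  0.86419999]
top [[389.75424172   0.         279.75328146]
 [  0.         389.75424172 210.35475617]
 [  0.           0.           1.        ]] [[-0.02180787 -0.99971733  0.00946957]
 [-0.98588811  0.01993177 -0.16621477]
 [ 0.16597904 -0.01296073 -0.98604411]] [0.10375743 0.57718053 1.20744537] [0.37088753 0.10787324 1.28554778]
```

View pics/scene0.png

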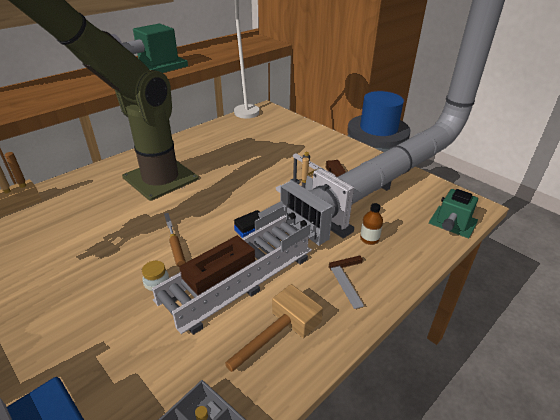

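View pics/top0.png

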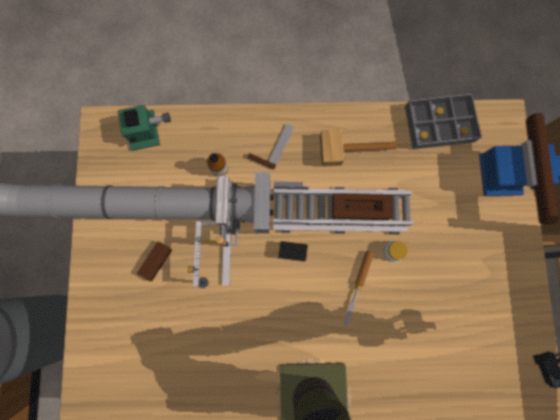

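The scene view shows the track, with the blank at about (218,265), and the hood and gate at about (310,200) with the wooden grip at (306,160). In the top view the track runs from (410,208) to the hood at (262,203). The gate arm and scale bar are at about (197–226,220–285), so the station's axes nearly match the world axes.

```bash
cat > h.py <<'E'
import numpy as np,cv2,pickle
def cloud(d):
    K=d['mtx'];z=d['z_map'];v,u=np.mgrid[:z.shape[0],:z.shape[1]]
    c=np.stack([(u-K[0,2])*z/K[0,0],(v-K[1,2])*z/K[1,1],z],-1)
    P=(c-d['t'])@d['R'];P[z<=0]=np.nan;return P
def ray(d,u,v,h):
    K=d['mtx'];k=d['R'].T@np.array([(u-K[0,2])/K[0,0],(v-K[1,2])/K[1,1],1]);o=-d['R'].T@d['t']
    return o+k*(h-o[2])/k[2]
def proj(d,X):
    c=d['R']@X+d['t'];p=d['mtx']@c;return p[:2]/p[2]
E
python3 - <<'E'
from h import *
d=pickle.load(open('top.pkl','rb'));P=cloud(d)
for (u0,v0,u1,v1,n) in [(215,175,245,240,'housing'),(253,170,272,235,'hood')]:
    Q=P[v0:v1,u0:u1].reshape(-1,3);Q=Q[(Q[:,2]>.155)&(Q[:,2]<.18)];print(n,len(Q),Q.min(0),Q.max(0),np.median(Q,0))
B=(P[...,2]>.1)&(P[...,2]<.125);B[:, :320]=0;B[:,400:]=0;B[:185]=0;B[225:]=0
Q=P[B][:,:2].astype(np.float32);print('blank',len(Q),cv2.minAreaRect(Q),Q.min(0),Q.max(0))
M=(P[...,2]>.066)&(P[...,2]<.09);M[:,:320]=0;M[:,420:]=0;M[:180]=0;M[240:]=0
Q=P[M][:,:2].astype(np.float32);print('rails',len(Q),cv2.minAreaRect(Q),Q.min(0),Q.max(0))
# gate area points heights
for v in range(214,296,4): print(v,' '.join('%4d'%(1000*P[v,u,2]) for u in range(186,250,3)))
im=d['img'];c=cv2.resize(im[160:300,150:420],None,fx=2.9,fy=2.9,interpolation=cv2.INTER_CUBIC);cv2.imwrite('pics/c1.png',c[:,:,::-1])
d=pickle.load(open('scene.pkl','rb'));im=d['img'];c=cv2.resize(im[130:270,230:400],None,fx=4.2,fy=4.2,interpolation=cv2.INTER_CUBIC);cv2.imwrite('pics/c2.png',c[:,:,::-1])
E
```

```text
housing 588 [0.47824581 0.19762312 0.15518541] [0.66631657 0.28172688 0.17714063] [0.59354659 0.26076467 0.16911689]
hood 851 [0.506019   0.12249456 0.15540185] [0.67964518 0.17133796 0.1700664 ] [0.58923967 0.14706189 0.16317232]
blank 1120 ((0.5793584585189819, -0.16176992654800415), (0.1808633804321289, 0.07698532938957214), 87.58100891113281) [ 0.53752846 -0.25183868] [ 0.6208734  -0.07029386]
rails 1029 ((0.5800639390945435, -0.18046782910823822), (0.291719913482666, 0.10787028074264526), 87.82942199707031) [ 0.5227937 -0.3261477] [ 0.63776433 -0.0329936 ]
214  130  126  125  121  125  127  127  128  129  128  169  166  168  163  128  124  136  129  133  135  134  138
218  107  106  107  106  107  108  112  107  115  115  171  168  165  167  125  109  120  114  120  119  120  122
222   -1   -5    1    0  118  117  118  116  117  117  173  168  173  165  116   45   36   39    0    7   -2   90
226   -2   -1    0    2  116    0    1    0    1    2   -1    3  126   79   94   35   32   38    1   -5   -1    0
230    0    0   -2    0  121    0    0    3    0   -1   -2   16  127   73   
[... 1161 characters left out ...]
0   -1   -2   -1
274   -5    3   -2  113  114    2    0    2    0    0    0    2   11   14   16    3    1    0    0    0    0    1
278    0   -2    0  117  109    6    8    2    0    0    0    0   10    9   12   -1    1   -1    1    0    1   -1
282    0    0   -2  122  103   53    7    3    1    1    0    2   11   16   14    0    0   -4   -2    3   -1   -1
286    1    1   -2    0    7   12    5    0    3   -1    0    1    3    0    2    0    0    0   -1    0    0    0
290   -3    0   -2   -4   -6    4   -2    0    1   -3    0    4    0    3   -1    3    1   -2   -7   -3    3    0
294    0   -6   -1    1    0    0    3    1   -1   -2    0    0    4   -1    0    0    2    5    0   -1    0   -1
```

View pics/c1.png

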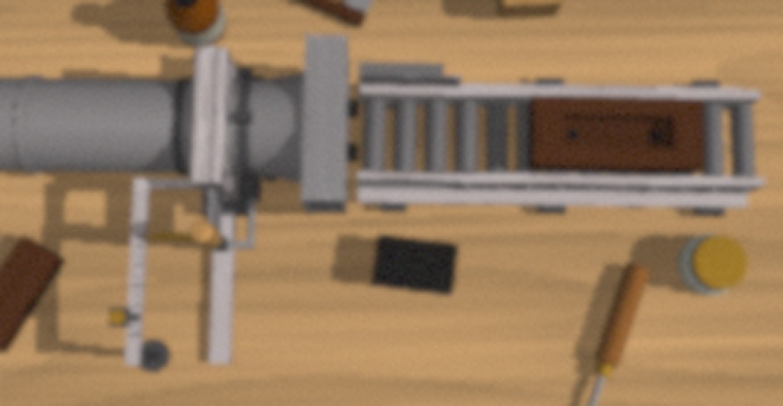

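View pics/c2.png

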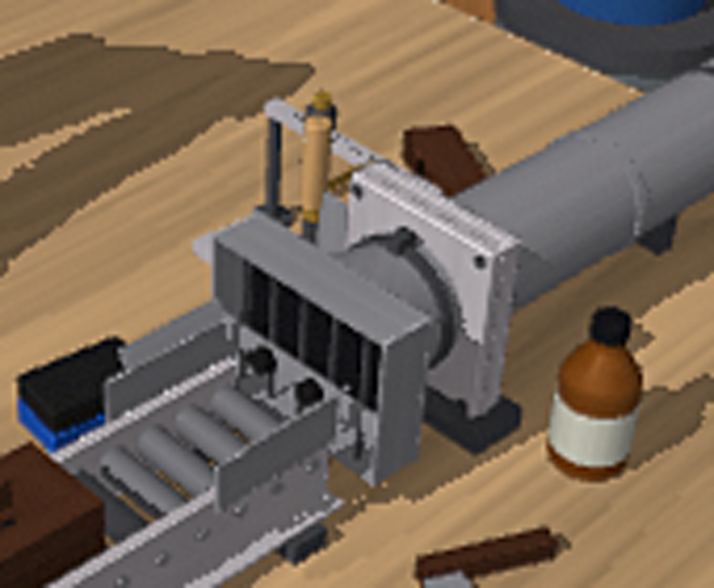

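The top crop shows the grip top at about full-image (220.7,240), the index arm running left to about (201,242), and the clip and thumb screw at about (191–196,269). The scene crop shows the two rubber stops, the wings, the grip with its brass arm, and the clear rollers. Next I fit the geometry.

Run:
```python
from h import *
d=pickle.load(open('top.pkl','rb'));P=cloud(d);im=d['img']
# blank edges line fit
B=(P[...,2]>.1)&(P[...,2]<.125);B[:,:325]=0;B[:,400:]=0;B[:188]=0;B[222:]=0
Q=P[B];L=[];
ys=np.arange(-.235,-.085,.006);c=[]
for y in ys:
    s=Q[abs(Q[:,1]-y)<.003][:,0];c.append((s.max()+s.min())/2)
pb=np.polyfit(ys,c,1);print('blank axis',pb,np.std(np.polyval(pb,ys)-c))
# bright rails: white pixels, per column extreme rows at h=.078
W=(im.min(2)>150)
c=[];X=[]
for u in range(325,405,2):
    r=np.where(W[180:240,u])[0]+180
    a=ray(d,u,r.min(),.078);b=ray(d,u,r.max(),.078);c.append((a[0]+b[0])/2);X.append((a[1]+b[1])/2)
p=np.polyfit(X,c,1);print('rails',p,np.std(np.polyval(p,X)-c))
# hood & housing centre by cloud with top plane
for n,u0,u1,lo,hi in [('hood',253,272,.155,.172),('housing',212,236,.160,.18)]:
    S=np.zeros_like(B);S[160:250,u0:u1]=1;S&=(P[...,2]>lo)&(P[...,2]<hi)
    k,l,st,_=cv2.connectedComponentsWithStats(S.astype(np.uint8));i=1+st[1:,4].argmax();Q=P[l==i]
    print(n,cv2.minAreaRect(Q[:,:2].astype(np.float32)),Q[:,2].mean())
print('grip top',ray(d,220.7,240,.186))
for nm,u,v,h in [('idx tip',200,241.5,.121),('clip screw',191.4,269.3,.138),('bar ends',197,223,.118),('bar end2',196,285,.118)]: print(nm,ray(d,u,v,h))
```

```text
blank axis [0.04667033 0.58636229] 0.0004980843420021382
rails [0.03545397 0.57651398] 0.0008218203498954137
hood ((0.5922026634216309, 0.14851681888103485), (0.04635411873459816, 0.1736806184053421), 87.97345733642578) 0.163097470405948
housing ((0.595822274684906, 0.26253288984298706), (0.03445637971162796, 0.13996897637844086), 88.05824279785156) 0.16931207555559727
grip top [0.47455706 0.26182052 0.186     ]
idx tip [0.47749429 0.33257834 0.121     ]
clip screw [0.39559761 0.35325257 0.138     ]
bar ends [0.53380407 0.34286142 0.118     ]
bar end2 [0.35010937 0.34332979 0.118     ]
```

Request:
{"method": "servo_tool", "body": {"translation": [[0, 0, 0], [0, 0, 0], [0.05, -0.04, 0], [0.05, -0.04, 0], [0.05, -0.04, 0], [0.05, -0.04, 0], [0.05, -0.04, 0], [0.05, -0.04, 0], [0.05, -0.04, 0], [0.05, -0.035, 0]], "turn": [[0, 0, 0.15], [0, 0, 0.15], [0, 0, 0], [0, 0, 0], [0, 0, 0], [0, 0, 0], [0, 0, 0], [0, 0, 0], [0, 0, 0], [0, 0, 0]], "grip": 0, "grip_force": 20}}

```text
clock: 1.35
tool_pos: [0.5667, -0.3077, 0.2384]
eef_rot: [1.0, -0.018, -0.0, -0.0]
contact_force: [0.4, -0.2, -0.6]
opening: 0.004
finger_force: 0.0
```

Request:
{"method": "servo_tool", "body": {"translation": [[0.007, 0, 0.04], [0, 0, 0.05], [0, 0, 0.04], [0, 0, 0.018], [0, 0, 0]], "turn": [[0, 0, 0], [0, 0, 0], [0, 0, 0], [0, 0, 0], [0, 0, 0]]}}

```text
clock: 1.98
tool_pos: [0.5719, -0.3094, 0.0898]
eef_rot: [1.0, -0.018, -0.001, -0.0]
contact_force: [-0.4, 0.5, 0.0]
opening: 0.004
finger_force: 0.0
```

Run:
```python
from plant import r, optics
import cv2
d=optics.snapshot("scene");s=r.get_state();print(s['tool_pos'],s['contact_force'])
c=cv2.resize(d['img'][190:340,130:330],None,fx=3,fy=3);cv2.imwrite('pics/s1.png',c[:,:,::-1])
```

```text
[ 0.57296984 -0.31001974  0.09130072] [-0.43445324  0.01377007  0.17165948]
```

View pics/s1.png

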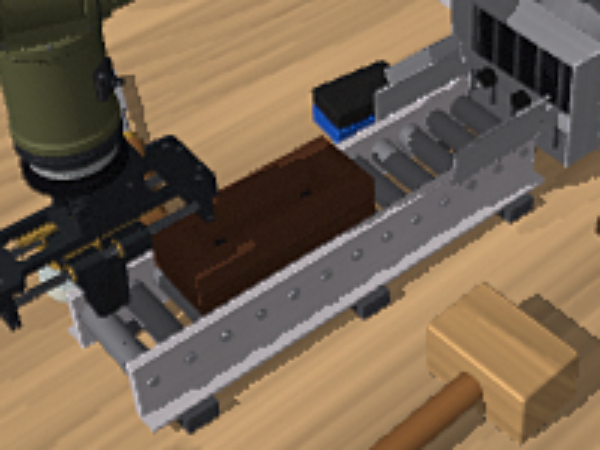

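The closed fingers sit between the channels behind the blank's tail (at about (110,280) in the crop), and the track ahead is clear. I'll push gently.

Request:
{"method": "servo_tool", "body": {"translation": [[0, -0.01, 0], [0, -0.01, 0], [0, -0.01, 0], [0, -0.008, 0], [0, -0.008, 0], [0, -0.008, 0], [0, -0.008, 0], [0, -0.008, 0], [0, -0.01, 0], [0, -0.01, 0]], "turn": [[0, 0, 0], [0, 0, 0], [0, 0, 0], [0, 0, 0], [0, 0, 0], [0, 0, 0], [0, 0, 0], [0, 0, 0], [0, 0, 0], [0, 0, 0]]}}

```text
clock: 3.28
tool_pos: [0.5758, -0.2191, 0.0907]
eef_rot: [1.0, -0.018, -0.0, 0.0]
contact_force: [0.4, -0.7, 0.4]
opening: 0.004
finger_force: 0.5
```

Request:
{"method": "servo_tool", "body": {"translation": [[0, -0.01, 0], [0, -0.01, 0], [0, -0.01, 0], [0, -0.01, 0], [0, -0.01, 0], [0, -0.01, 0], [0, -0.01, 0], [0, -0.01, 0], [0, -0.01, 0], [0, -0.01, 0]], "turn": [[0, 0, 0], [0, 0, 0], [0, 0, 0], [0, 0, 0], [0, 0, 0], [0, 0, 0], [0, 0, 0], [0, 0, 0], [0, 0, 0], [0, 0, 0]]}}

```text
clock: 4.53
tool_pos: [0.5793, -0.1192, 0.0907]
eef_rot: [1.0, -0.018, -0.0, 0.0]
contact_force: [0.1, -1.0, 1.1]
opening: 0.004
finger_force: 0.4
```

Run:
```python
from plant import r, optics
from h import *
d=optics.snapshot("scene");s=r.get_state();print(s['tool_pos'],s['contact_force'])
cv2.imwrite('pics/s2.png',cv2.resize(d['img'][150:320,180:370],None,fx=3,fy=3)[:,:,::-1])
t=optics.snapshot("top");P=cloud(t)
B=(P[...,2]>.1)&(P[...,2]<.125)&(t['img'][...,0].astype(int)-t['img'][...,2]>20);B[:,:272]=0;B[:,400:]=0;B[:188]=0;B[222:]=0
Q=P[B];print(len(Q),cv2.minAreaRect(Q[:,:2].astype(np.float32)),Q.min(0),Q.max(0))
```

```text
[ 0.57953774 -0.11692456  0.09062242] [-0.26812335  1.92627455  0.25452674]
765 ((0.5835300087928772, -0.00941852480173111), (0.17802694439888, 0.07472217828035355), 87.55614471435547) [ 0.54395726 -0.09695614  0.10001456] [0.62259758 0.07990229 0.11903632]
```

View pics/s2.png

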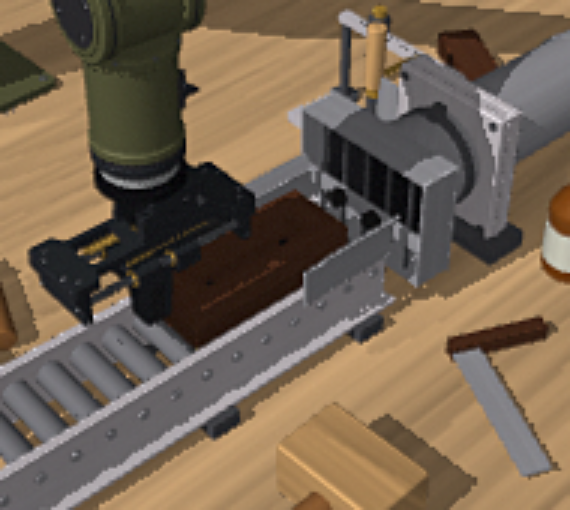

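The blank is moving well between the channels, with its nose about 30 mm short of the stops. I'll continue slower.

Request:
{"method": "servo_tool", "body": {"translation": [[0, -0.006, 0], [0, -0.006, 0], [0, -0.006, 0], [0, -0.005, 0], [0, -0.004, 0], [0, -0.003, 0], [0, -0.003, 0], [0, -0.002, 0]], "turn": [[0, 0, 0], [0, 0, 0], [0, 0, 0], [0, 0, 0], [0, 0, 0], [0, 0, 0], [0, 0, 0], [0, 0, 0]]}}

```text
clock: 5.62
tool_pos: [0.5807, -0.0846, 0.0907]
eef_rot: [1.0, -0.018, 0.0, 0.0]
contact_force: [0.1, -1.6, -0.8]
opening: 0.006
finger_force: 0.2
```

Request:
{"method": "servo_tool", "body": {"translation": [[0, -0.002, 0], [0, -0.002, 0], [0, -0.002, 0]], "turn": [[0, 0, 0], [0, 0, 0], [0, 0, 0]]}}

```text
clock: 6.0
tool_pos: [0.581, -0.082, 0.0909]
eef_rot: [1.0, -0.019, 0.0, 0.002]
contact_force: [0.7, -8.9, -0.9]
opening: 0.006
finger_force: 4.3
```

Request:
{"method": "servo_tool", "body": {"translation": [[0, -0.002, 0], [0, -0.002, 0]], "turn": [[0, 0, 0], [0, 0, 0]]}}

```text
clock: 6.25
tool_pos: [0.5815, -0.0819, 0.0913]
eef_rot: [1.0, -0.021, 0.001, 0.004]
contact_force: [1.3, -15.1, 1.1]
opening: 0.007
finger_force: 7.5
```

Force has built up with no more motion, so the blank is home. I'll ease off, back away, rise and check.

Request:
{"method": "servo_tool", "body": {"translation": [[0, 0, 0], [0, 0.005, 0], [0, 0.005, 0], [0, 0.03, 0], [0, 0.02, -0.03], [0, 0, -0.06], [0, 0, -0.06], [0, 0, -0.03]], "turn": [[0, 0, 0], [0, 0, 0], [0, 0, 0], [0, 0, 0], [0, 0, 0], [0, 0, 0], [0, 0, 0], [0, 0, 0]]}}

```text
clock: 7.25
tool_pos: [0.5801, -0.134, 0.2742]
eef_rot: [1.0, -0.017, 0.002, -0.0]
contact_force: [0.1, 0.2, 0.6]
opening: 0.007
finger_force: 0.0
```

Run:
```python
from plant import r, optics
from h import *
s=r.get_state();print(s['tool_pos'],s['eef_rot'])
t=optics.snapshot("top");P=cloud(t)
B=(P[...,2]>.1)&(P[...,2]<.125)&(t['img'][...,0].astype(int)-t['img'][...,2]>20);B[:,:262]=0;B[:,400:]=0;B[:188]=0;B[222:]=0
Q=P[B];print(len(Q),cv2.minAreaRect(Q[:,:2].astype(np.float32)),Q.min(0),Q.max(0))
d=optics.snapshot("wrist");print(-d['R'].T@d['t'],d['R'],d['mtx'])
# scene-view gate check
d=optics.snapshot("scene");cv2.imwrite('pics/s3.png',cv2.resize(d['img'][140:300,210:380],None,fx=3.5,fy=3.5)[:,:,::-1])
```

```text
[ 0.58005956 -0.13401268  0.27423745] [ 9.99844080e-01 -1.74933976e-02  2.39164815e-03 -2.76417606e-04]
1069 ((0.585099995136261, 0.025391213595867157), (0.18184040486812592, 0.07553736865520477), 88.23696899414062) [ 0.54486624 -0.06663131  0.10017017] [0.62515741 0.11530379 0.1189483 ]
[ 0.65500545 -0.13647416  0.42403697] [[-3.48918483e-02 -9.99391079e-01 -1.75718790e-04]
 [-9.61062887e-01  3.35054646e-02  2.74290925e-01]
 [-2.74118016e-01  9.73939415e-03 -9.61646743e-01]] [[300.66155214   0.         277.89607662]
 [  0.         300.66155214 205.27062708]
 [  0.           0.           1.        ]]
```

Request:
{"method": "servo_tool", "body": {"translation": [[-0.012, -0.04, 0], [-0.015, -0.05, 0], [-0.015, -0.05, 0], [-0.015, -0.05, 0], [-0.015, -0.05, 0], [-0.015, -0.05, 0], [-0.015, -0.05, 0], [-0.015, -0.04, 0], [-0.003, -0.012, 0], [0, 0, 0]], "turn": [[0, 0, 0], [0, 0, 0], [0, 0, 0], [0, 0, 0], [0, 0, 0], [0, 0, 0], [0, 0, 0], [0, 0, 0], [0, 0, 0], [0, 0, 0]], "grip": 0.7}}

```text
clock: 8.65
tool_pos: [0.4725, 0.261, 0.2696]
eef_rot: [1.0, -0.017, -0.001, 0.001]
contact_force: [-0.1, 0.1, -0.3]
opening: 0.702
finger_force: 0.0
```

Run:
```python
from plant import r, optics
from h import *
d=optics.snapshot("wrist");s=r.get_state();print(s['tool_pos'],s['eef_rot'],s['opening'])
pickle.dump(d,open('wrist1.pkl','wb'))
cv2.imwrite('pics/w1.png',cv2.resize(d['img'],None,fx=1.4,fy=1.4,interpolation=cv2.INTER_CUBIC)[:,:,::-1])
for X in [(.4746,.2618,.186),(.4775,.3326,.121),(.3956,.3532,.138)]: print(proj(d,np.array(X)))
```

```text
[0.47319373 0.25965077 0.26988396] [ 9.99824435e-01 -1.86995539e-02 -5.33229568e-04  1.06802145e-03] 0.6985313973831938
[277.25259816 210.79050767]
[206.99798638 190.87047212]
[191.48043282 272.58899514]
```

View pics/w1.png

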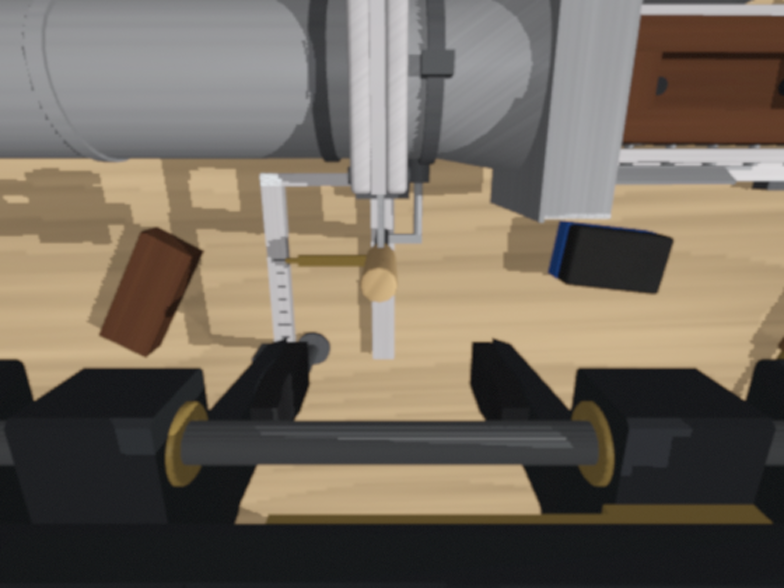

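The wrist view shows the grip at about (380,283) in the enlarged image, with its index arm running left to the scale bar at (285,260). The fingers hide the clip, so I'll measure it by colour in the top view and take the grip from both views.

Run:
```python
from h import *
d=pickle.load(open('top.pkl','rb'));im=d['img'];P=cloud(d)
print('wrist grip',ray(pickle.load(open('wrist1.pkl','rb')),270.9,203,.186))
w=pickle.load(open('wrist1.pkl','rb'));Pw=cloud(w)
S=(Pw[...,2]>.180)&(Pw[...,2]<.195);S[:,:255]=0;S[:,290:]=0;S[:180]=0;S[225:]=0;print('wrist cloud grip',S.sum(),np.median(Pw[S],0),Pw[S].min(0),Pw[S].max(0))
S=(Pw[...,2]>.115)&(Pw[...,2]<.128);S[:,:198]=0;S[:,255:]=0;S[:178]=0;S[195:]=0;Q=Pw[S];print('wrist arm',S.sum(),Q.min(0),Q.max(0),np.median(Q,0))
S=(P[...,2]>.178)&(P[...,2]<.195);S[:,:208]=0;S[:,228:]=0;S[:230]=0;S[248:]=0;v,u=np.where(S);print('top cloud grip',S.sum(),P[S].mean(0),u.mean(),v.mean())
hsv=cv2.cvtColor(im,cv2.COLOR_RGB2HSV)
for v in range(262,278): print(v,' '.join('%3d,%3d,%3d:%4d'%(*im[v,u],1000*P[v,u,2]) for u in range(187,203)))
print()
for v in range(237,247): print(v,' '.join('%3d,%3d,%3d:%4d'%(*im[v,u],1000*P[v,u,2]) for u in range(196,212)))
```

```text
wrist grip [0.48127357 0.26661962 0.186     ]
wrist cloud grip 556 [0.48172584 0.26763055 0.18596715] [0.47088445 0.25696198 0.18048985] [0.49144887 0.27803235 0.18855309]
wrist arm 541 [0.47317822 0.28456827 0.11518101] [0.49058636 0.34289566 0.12550401] [0.48214953 0.31445968 0.12289238]
top cloud grip 44 [0.47613939 0.26671255 0.18532867] 219.0 239.5
262 172,135, 92:   4 173,136, 93:   0 173,136, 92:   0 175,137, 96:   1 172,133, 93:   3 172,135, 96:   0 176,146,118:   4 179,161,148: 116 179,166,163: 116 175,166,165: 114 171,161,161: 117 169,156,152: 118 168,147,131:   3 170,141,109:   3 176,140, 99:   0 176,140, 98:   1
263 170,136, 93:   0 172,136, 93:   0 174,135, 93:  -3 173,136, 95:   1 172,134, 92:  -3 172,136, 97:   0 173,142,116:   2 178,159,148: 119 177,163,160: 119 177,166,167: 119 174,162,162: 117 172,157,152: 116 170,147,129:  -5 172,140,107:  -2 173,137, 95:   2 175,136, 95:  -1
264 165,131, 89:   2 166,131, 90:  -1 166,131, 90:   2 166,131, 93:   0 167,132, 91:  -1 168,136, 98:  -1 168,141,117:   0 171,152,144: 119 175,164,161: 120 171,161,161: 121 165,156,154: 120 1
[... 5732 characters left out ...]
111, 76:  -2 144,115, 80:  -1 142,113, 79:   1 141,110, 77:   0 141,111, 78:  -1 136,108, 73:   0 129,102, 72:  -2 123, 95, 67:   2 121, 96, 67:  -1
245 174,164,160: 119 166,157,156: 119 161,152,151: 118 161,148,143: 117 160,138,123:   0 163,132,101:   5 165,129, 91:   1 164,131, 90:   1 165,131, 91:  -2 165,128, 88:  -4 165,131, 90:   1 165,130, 90:   1 160,126, 86:   0 154,121, 84:  -1 146,114, 79:   6 142,111, 76:   0
246 175,163,161: 119 176,166,164: 116 170,159,159: 116 166,154,147: 116 166,144,126:   0 171,139,104:   0 175,139, 96:   0 172,136, 92:  -2 174,138, 95:   3 172,137, 95:   3 173,136, 93:   2 176,140, 95:   0 171,133, 90:  -6 169,133, 93:   4 165,131, 89:   0 163,130, 90:   1
```

Run:
```python
from h import *
d=pickle.load(open('top.pkl','rb'))
a=ray(d,200.5,241,.121);b=ray(d,198,269,.122);c=ray(d,190,269.3,.138)
for y in (.0355,.033): 
    ex=np.array([1,-y,0]);print(a,b,c,'pull',(a-b)@ex,(a-c)@ex)
```

```text
[0.47895708 0.3311072  0.121     ] [0.39639671 0.33728293 0.122     ] [0.39568549 0.35731083 0.138     ] pull 0.08277960827798396 0.08420182121228742
[0.47895708 0.3311072  0.121     ] [0.39639671 0.33728293 0.122     ] [0.39568549 0.35731083 0.138     ] pull 0.0827641689713007 0.08413631214079326
```

Request:
{"method": "servo_tool", "body": {"translation": [[0.006, -0.0075, 0.02], [0, 0, 0.03], [0, 0, 0.03], [0, 0, 0.03], [0, 0, 0.014], [0, 0, 0]], "turn": [[0, 0, 0], [0, 0, 0], [0, 0, 0], [0, 0, 0], [0, 0, 0], [0, 0, 0]]}}

```text
clock: 9.45
tool_pos: [0.4792, 0.2675, 0.1455]
eef_rot: [1.0, -0.019, -0.001, 0.001]
contact_force: [0.0, 0.9, -0.8]
opening: 0.702
finger_force: 0.0
```

Run:
```python
from plant import r, optics
from h import *
d=optics.snapshot("wrist");s=r.get_state();print(s['tool_pos'],s['contact_force'],s['opening'])
pickle.dump(d,open('wrist2.pkl','wb'))
cv2.imwrite('pics/w2.png',cv2.resize(d['img'],None,fx=1.4,fy=1.4,interpolation=cv2.INTER_CUBIC)[:,:,::-1])
```

```text
[0.47978561 0.26810463 0.14653323] [-0.18721782  0.85357263  0.12623017] 0.6966243542008457
```

View pics/w2.png

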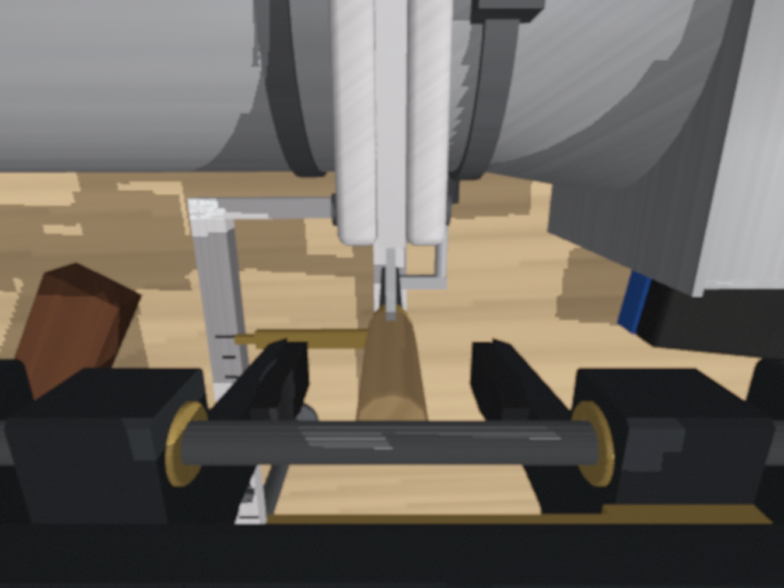

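The grip stands centred between the open fingers at about (392,420), and the index arm shows at (240–365,338). I'll close on it.

Request:
{"method": "servo_tool", "body": {"translation": [[0, 0, 0], [0, 0, 0], [0, 0, 0], [0, 0, 0], [0, 0, 0], [0, 0, 0]], "turn": [[0, 0, 0], [0, 0, 0], [0, 0, 0], [0, 0, 0], [0, 0, 0], [0, 0, 0]], "grip": 0, "grip_force": 55}}

```text
clock: 10.25
tool_pos: [0.4794, 0.267, 0.1469]
eef_rot: [1.0, -0.019, -0.0, 0.001]
contact_force: [-0.1, -4.9, 5.7]
opening: 0.232
finger_force: 55.0
```

Request:
{"method": "servo_tool", "body": {"translation": [[-0.003, 0, 0], [-0.005, 0, 0], [-0.008, 0, 0], [-0.008, 0, 0], [-0.008, 0, 0], [-0.008, 0, 0], [-0.008, 0, 0], [-0.006, 0, 0], [-0.004, 0, 0], [-0.002, 0, 0]], "turn": [[0, 0, 0], [0, 0, 0], [0, 0, 0], [0, 0, 0], [0, 0, 0], [0, 0, 0], [0, 0, 0], [0, 0, 0], [0, 0, 0], [0, 0, 0]]}}

```text
clock: 11.5
tool_pos: [0.4243, 0.269, 0.1469]
eef_rot: [1.0, -0.02, 0.004, 0.0]
contact_force: [10.1, -6.7, -2.9]
opening: 0.234
finger_force: 55.0
```

Request:
{"method": "servo_tool", "body": {"translation": [[-0.005, 0, 0], [-0.006, 0, 0], [-0.006, 0, 0], [-0.005, 0, 0], [-0.003, 0, 0], [-0.001, 0, 0], [0, 0, 0], [0, 0, 0]], "turn": [[0, 0, 0], [0, 0, 0], [0, 0, 0], [0, 0, 0], [0, 0, 0], [0, 0, 0], [0, 0, 0], [0, 0, 0]]}}

```text
clock: 12.5
tool_pos: [0.3988, 0.2698, 0.1469]
eef_rot: [1.0, -0.02, 0.004, 0.0]
contact_force: [11.5, -7.6, -2.9]
opening: 0.233
finger_force: 55.0
```

Run:
```python
from plant import r, optics
from h import *
d=optics.snapshot("wrist");s=r.get_state();print(s['tool_pos'],s['contact_force'],s['opening'],s['eef_rot'])
pickle.dump(d,open('wrist3.pkl','wb'))
for n in ("top","scene"): pickle.dump(optics.snapshot(n),open(n+'3.pkl','wb'))
c=cv2.resize(d['img'][180:390,100:320],None,fx=2.8,fy=2.8,interpolation=cv2.INTER_CUBIC);cv2.imwrite('pics/w3.png',c[:,:,::-1])
```

```text
[0.39879401 0.2697996  0.14691638] [11.36894407 -7.07893037 -3.31542569] 0.2333580732627692 [ 9.99781265e-01 -2.04945143e-02  4.17043862e-03  6.14713395e-05]
```

View pics/w3.png

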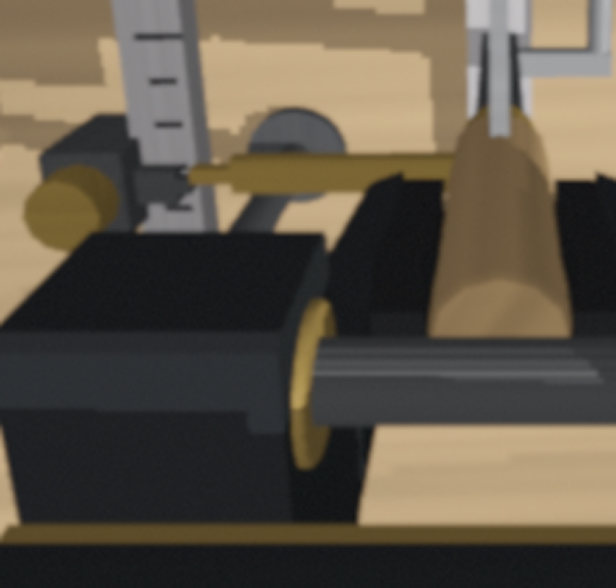

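The close view shows the index tip at about (192,174) and the clip's tooth at (190,182). That is about 2.4 mm short, which agrees with the measured pull, so I'll trim by 2 mm and check.

Request:
{"method": "servo_tool", "body": {"translation": [[-0.001, 0, 0], [-0.001, 0, 0], [0, 0, 0], [0, 0, 0], [0, 0, 0], [0, 0, 0], [0, 0, 0]], "turn": [[0, 0, 0], [0, 0, 0], [0, 0, 0], [0, 0, 0], [0, 0, 0], [0, 0, 0], [0, 0, 0]]}}

```text
clock: 13.52
tool_pos: [0.397, 0.2699, 0.1469]
eef_rot: [1.0, -0.021, 0.004, 0.0]
contact_force: [10.7, -8.4, -4.3]
opening: 0.233
finger_force: 55.0
```

Run:
```python
from plant import r, optics
from h import *
d=optics.snapshot("wrist");s=r.get_state();print(s['tool_pos'],s['contact_force'],s['finger_force'])
hsv=cv2.cvtColor(d['img'],cv2.COLOR_RGB2HSV);P=cloud(d)
for v in range(236,252): print(v,' '.join('%3d,%3d,%3d'%(*d['img'][v,u],) for u in range(150,184,3)))
t=optics.snapshot("top");P=cloud(t)
B=(P[...,2]>.1)&(P[...,2]<.125)&(t['img'][...,0].astype(int)-t['img'][...,2]>20);B[:,:262]=0;B[:,400:]=0;B[:188]=0;B[222:]=0
Q=P[B];print(len(Q),cv2.minAreaRect(Q[:,:2].astype(np.float32)),Q.min(0),Q.max(0))
```

```text
[0.39702184 0.26987231 0.14692973] [12.60001303 -8.17092812 -3.89844098] 54.99957370106131
236  57, 57, 58  75, 74, 75  73, 72, 74  74, 74, 75  73, 73, 74  82, 81, 82 133,132,132  96, 94, 94 106,100, 95 188,164,128 162,139,105 107, 88, 50
237  47, 48, 49  48, 49, 50  46, 48, 49  48, 49, 50  44, 45, 46  71, 71, 72 131,129,129  96, 91, 86 103, 96, 87 180,156,119 172,148,111 112, 92, 49
238  52, 53, 54  53, 53, 54  52, 53, 55  52, 53, 54  42, 43, 45  85, 84, 85 121,117,115  95, 84, 66  98, 87, 67 148,126, 89 148,125, 87 118, 97, 50
239  56, 57, 59  57, 58, 59  56, 57, 58  57, 58, 59  44, 44, 46  68, 69, 70  96, 88, 75  96, 80, 48  96, 80, 47 110, 90, 54 112, 92, 55 120, 98, 50
240  57, 59, 61  58, 59, 61  58, 59, 61  58, 60, 61  47, 48, 50  51, 52, 53  99, 82, 49 105, 86, 44 105, 86, 44 106, 86, 44 107, 87, 45 122,100, 51
241  59, 60, 62  58, 59, 61  58, 59, 61  59, 60, 62  53, 54, 56  52, 53, 54 114, 94, 50 119, 97, 50 119, 97, 50 118, 96, 49 120, 98, 51 123,100, 51
242  59, 60, 63  60, 61, 63  60, 60, 62  59, 60, 62  57, 58, 59  58, 59, 60 118, 97, 52 123,100, 51 123,101, 51 123,101, 
[... 843 characters left out ...]
137,135,136 116,114,115  93, 91, 92 168,147,118 191,167,130 156,133, 90
249  54, 55, 57  76, 77, 79  81, 81, 83  74, 74, 76  68, 67, 69 119,117,119 133,131,132 118,115,116  93, 92, 92 168,147,118 192,168,130 177,153,113
250  47, 48, 50 101,100,102 112,110,112  83, 82, 84  68, 68, 69  96, 95, 96 123,120,122 118,116,117  93, 91, 92 166,145,117 194,170,132 192,167,129
251  41, 42, 44 115,114,115 132,130,131  76, 75, 77  55, 55, 55  62, 61, 63 111,109,110 122,119,120  93, 92, 93 164,143,116 196,171,133 196,172,134
1093 ((0.5859269499778748, 0.023896098136901855), (0.1789175122976303, 0.07726390659809113), 87.67961120605469) [ 0.54449308 -0.06661016  0.1005577 ] [0.62656656 0.11339462 0.11888176]
```

The index and the tooth now line up (rows 242 and 242.5), the grip holds at 55 N, and the blank's tail hasn't moved. I'll hand in.

```bash
python3 -c "
from plant import r
print(r.finish_job())"
```

```text
the job is handed in; nothing more can be done
None
```

The job is handed in, though no verdict came back: the blank is home against both rubber stops, and the gripper is still holding the gate open with its index arm level with the clip (within about 1 mm in the wrist view).

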